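Bring the empty pot under the soil chute

TASK

Push the potting carousel round by its upright handle pegs, gently and with a fingertip, until the empty pot stands centred in line with the soil chute, ready to be filled. Touch only the pegs: do not pinch them, do not touch, lift or carry the pots or push on the disc, and leave everything else on the table where it is. Finish with the hand clear.

Things in the scene. Friction and masses are not known exactly. Their poses are not given: they have to be found in the camera images.
- station: fixed filling station: foot of the carousel and, beside it, a soil hopper on a column (335 mm high, 180 mm across, centre 300 mm from the axis) with a 55 mm wide chute sloping to the carousel. Origin on the carousel's axis at table height, z up, +y from the axis along the chute to the hopper. The chute's end overhangs the disc to 100 mm from the axis, 170 mm above the table; the rest is 210 mm or more away
- fill (a point): filling place under the chute: 75 mm from the carousel's axis on the station's +y side, at the height of the disc's top (50 mm above the table)
- carousel (a joint): turn of the carousel in rad, growing counter-clockwise seen from above; it can go nearly two turns either way. It reads 0 at the start, wherever the pots then stand: the start differs from run to run. Stiff bearing (0.25 N m, about 2 N at a peg): it stops where it is left and does not coast
- disc: plywood disc of the carousel, 236 mm across, top 50 mm above the table, with four seats (8 mm high rims) 75 mm from the axis, 90 degrees apart; origin on the axis at table height, turns with the carousel
- pegs: the four handle pegs and their rods as one part; origin on the axis at table height, turns with the carousel; in its own frame peg0 stands at 45 degrees from +x towards +y, peg1 at 135, peg2 at 225, peg3 at 315 degrees
- peg0 (a point): top centre of an upright wooden handle peg of the carousel: 14 mm thick, free from 51 mm up to 150 mm above the table, 155 mm from the carousel's axis; it turns with the carousel. The four pegs stand 90 degrees apart, half-way between the seats, on steel rods that stick out of the disc's edge.
- peg1 (a point): top centre of an upright wooden handle peg of the carousel: 14 mm thick, free from 51 mm up to 150 mm above the table, 155 mm from the carousel's axis; it turns with the carousel. The four pegs stand 90 degrees apart, half-way between the seats, on steel rods that stick out of the disc's edge.
- peg2 (a point): top centre of an upright wooden handle peg of the carousel: 14 mm thick, free from 51 mm up to 150 mm above the table, 155 mm from the carousel's axis; it turns with the carousel. The four pegs stand 90 degrees apart, half-way between the seats, on steel rods that stick out of the disc's edge.
- peg3 (a point): top centre of an upright wooden handle peg of the carousel: 14 mm thick, free from 51 mm up to 150 mm above the table, 155 mm from the carousel's axis; it turns with the carousel. The four pegs stand 90 degrees apart, half-way between the seats, on steel rods that stick out of the disc's edge.
- pot_empty: terracotta pot, the same in outline as the other three: 66 mm high, foot 48 mm and rim 72 mm across; origin at the centre of its underside, z up. Stands loose in one of the four seats of the disc (underside 50 mm above the table). The only empty one: hollow, nothing in it
- pot_ball: terracotta pot, the same in outline as the other three: 66 mm high, foot 48 mm and rim 72 mm across; origin at the centre of its underside, z up. Stands loose in one of the four seats of the disc (underside 50 mm above the table). Holds a ball-shaped cactus, 97 mm high in all
- pot_fingers: terracotta pot, the same in outline as the other three: 66 mm high, foot 48 mm and rim 72 mm across; origin at the centre of its underside, z up. Stands loose in one of the four seats of the disc (underside 50 mm above the table). Holds a cactus of three upright fingers, 100 mm high in all
- pot_rosette: terracotta pot, the same in outline as the other three: 66 mm high, foot 48 mm and rim 72 mm across; origin at the centre of its underside, z up. Stands loose in one of the four seats of the disc (underside 50 mm above the table). Holds a flat rosette of leaves, about 90 mm high in all
- trowel: bystander: hand trowel lying flat, 250 mm long, 60 mm wide, 27 mm high, origin near its middle, blade towards its +x
- label_box: bystander: open cardboard box 75 x 50 x 45 mm with plant labels up to 81 mm high; origin under its centre
- spare_pots: bystander: two nested bigger terracotta pots, 102 mm across, 108 mm high; origin under the centre
- moss_bowl: bystander: steel bowl 156 mm across with a moss ball and leaves, about 170 mm high; origin under the centre
- spray_bottle: bystander: clear spray bottle, 68 mm across, 183 mm high; origin under its centre
- mug: bystander: white mug, 80 mm across, 90 mm high; origin under its centre
- jar: bystander: small amber jar, 56 mm across, 75 mm high, beside the hopper; origin under its centre
There are look-alikes about, which are no part of the job. What is shaped like the pot_empty but purple or yellow is not meant.

How it is judged:
By the outcome, as a careful person would: the job done as asked, in the order asked, and still so for the second after the job is handed in, with the robot touching nothing.
It also fails if it takes over 67 s, if anything falls off the work surface, if the arm or the gripper's body presses on something with over 40 N, if the wrist force passes 120 N, or if a joint passes its speed limit or range.

ROBOT

A 6-joint arm with a two-finger parallel gripper is mounted at the origin on the work surface. World frame = base frame: x ahead of the robot, y to its left, z up, the work surface at z = 0. Lengths are in m, angles in rad, forces in N, time in s.
With the tool pointing down it reaches from about 0.375 to 0.9 m from the base axis. Payload 3.1 kg.
Tool frame: the origin (TCP) lies on the centre line of the jaws, within the pads' length; the fingertips stand 22 mm ahead of it and the grasp point (between the pads) lies 3 mm ahead of it (tip_reach is the distance from the TCP to the fingertips, in m); z points along the fingers, y is the line along which they close (so a half turn about z gives the same grasp; the last joint's range is limited). The gripper opens to 85 mm and grips with 20 to 120 N. Pads are 22 mm wide; open, the fingers measure 114 mm over their backs; the gripper's body (76 mm by 85 mm) begins 54 mm behind the grasp point. The pads swing forward as they close: fully open they stand 13 mm farther back than shut.
Start: joints at [-1.411, 0.527, 1.433, -0, 1.181, -0.178], TCP at [0.207, -0.59, 0.217] pointing down, gripper open.
Joint ranges: [-3.08, 3.08], [-0.75, 2.2], [0.22, 2.44], [-1.43, 4.57], [0, 2.65], [-2.85, 2.85]. Speed limits (rad/s): [2.79, 2.79, 3.14, 3.14, 3.14, 3.14].

INTERFACE

Orientations are given as a unit quaternion [x, y, z, w].
In Python, from station import get_obs, snapshot, hand_in, look_for, spot_point, tip_reach gives the robot as it stands.
- The arm moves only by the tool servo_tool, never from a script. Its argument "increments" is a list of rows, each a list of 7 numbers: the shift along the tool's x, y, z in units of 40 mm (1.0 is 40 mm), then the turn, a rotation vector about the tool's x, y, z in units of 5 degrees (1.0 is 5 degrees), then the opening, from -1 (shut) to 1 (fully open). In form: [[dx, dy, dz, rx, ry, rz, jaw], ...]. A call has 1 to 20 rows; each row shifts and turns the commanded pose from where the row before left it, along the tool's axes as they then stand; what a row does not reach is not made up. A row lasts 1/10 s, in which the tool goes at most 50 mm and 8.59 degrees, less where a joint would pass 70% of its speed; a pose out of reach is approached as far as the arm can. A call is refused whole if a number of a shift passes 1 or a number of a turn 1, either way. A call with a gripper value outside its range is refused whole. The fingers move at their own pace and stop on an object; "squeeze" is the grip in N (left out, the last holds). Time passes only in rows, so rows that do not move let the fingers close. It gives the time, the measured TCP pose, the force, the opening and the grip force at its end, in the units of the state.
- get_obs(): the state, without advancing time (a new reading comes with each control period).
- snapshot(name): name is "scene" or "top" or "wrist"; returns a dict with "frame" (400x640x3 uint8, red, green, blue), "intrinsics" (3x3 intrinsics, pixels), "rvec" (rotation vector, rad) and "tvec" (3), from world to camera coordinates, as OpenCV has them. Camera axes: x right, y down, z forward; pixel columns grow to the right and rows downward; lengths in m; the calibration is good to about 2 mm. A picture is of the moment at which its call begins. There is no depth.
- hand_in(): hands the job in; it is judged then, once.
Trained networks look in a picture, given as the dict that the camera call returned (one of the last four; its "shot" number tells which), for a name from the list of things; names that differ only in an ending like _2 or _b are one class to them, and where a whole thing is asked for, a point or a joint stands for the part that bears it (a point fixed in the world has none). Each returns a list of dicts, best first, with "p" (0 to 1); they miss things now and then, are a little off and sometimes report something else, mostly with a low value. They report only what shows in the picture. A call takes as long as a camera call. They do not tell look-alikes from the thing itself.
- look_for(picture, label): "centre" ([x, y, z] in m, in world coordinates, good to about 4 mm: the middle of the surface that is visible of it).
- spot_point(picture, label): "centre" ([x, y, z] in m, in world coordinates, good to about 4 mm: a listed point, or the origin of a listed thing).
The state is a dict: "t": time; "joints": joint angles; "qvel": joint speeds; "effort": joint torques, N m; "tool_pos": TCP position; "tool_rot": TCP orientation; "ft_force": force on the tool from outside, world axes, zero at the start; "ft_torque": the same for the moment, N m; "opening": finger opening in m; "gripper_force": force on a finger pad.
Only numpy, scipy, OpenCV 4.12 (cv2) and the standard library are available. Lean on these libraries where they do the work, as an engineer would, in place of code of your own. Each camera call takes 0.05 s, during which the arm holds its last target. There are 200 camera calls.

## Working session

There is one attempt and no reset: what is moved stays moved. The work goes in short steps, Python scripts to look and compute and a tool call to move; the robot and the scene stay as the last step left them, time stands still between calls to the robot, and variables do not carry over. Pictures are saved under pics/ and viewed, at most 10 in all, crops included, and the job is handed in when it is done.

Besides the shell and the picture viewer there is one more tool, called as name(argument=value, ...), one argument or row to a line, values as JSON. servo_tool: Moves the arm, as the interface text tells. Its arguments: {"type":"object","properties":{"increments":{"type":"array","items":{"type":"array","items":{"type":"number"}}},"squeeze":{"type":"number"}},"required":["increments"]}

```bash
mkdir -p pics; cat > h.py <<'E'
import numpy as np, cv2, json
from station import *
def cam(s):
    R=cv2.Rodrigues(np.array(s["rvec"],float))[0]; return R,np.array(s["tvec"],float).ravel(),np.array(s["intrinsics"],float)
def px(s,p):
    R,t,K=cam(s); q=K@(R@np.array(p,float)+t); return (q[:2]/q[2]).round(0)
def ray(s,uv,z):
    R,t,K=cam(s); d=R.T@np.linalg.inv(K)@np.array([*uv,1.]); o=-R.T@t; return o+d*(z-o[2])/d[2]
def save(s,f,crop=None,k=1):
    im=np.array(s["frame"])[:,:,::-1]
    if crop: im=im[crop[1]:crop[3],crop[0]:crop[2]]
    cv2.imwrite("pics/"+f,cv2.resize(im,None,fx=k,fy=k,interpolation=cv2.INTER_CUBIC))
E
python3 - <<'E'
from h import *
print(tip_reach, get_obs()["tool_rot"])
for n in("top","scene"):
    s=snapshot(n); save(s,n+".png")
    for l in("station","fill","disc","peg0","peg1","peg2","peg3","pot_empty","pot_ball","pot_fingers","pot_rosette","trowel","label_box","spare_pots","moss_bowl","spray_bottle","mug","jar"):
        for r in spot_point(s,l)[:3]:
            if r["p"]>.2: print(n,l,round(r["p"],2),np.round(r["centre"],3),px(s,r["centre"]))
E
```

```text
0.022 [ 9.85769270e-01  1.68100544e-01 -7.05491386e-06 -1.07447270e-03]
top disc 0.63 [ 0.672 -0.404 -0.   ] [437. 163.]
top disc 0.57 [ 0.585 -0.019 -0.005] [309. 189.]
top peg0 0.75 [ 0.736 -0.002  0.151] [302. 124.]
top peg0 0.64 [0.572 0.134 0.153] [248. 185.]
top peg0 0.61 [ 0.599 -0.174  0.152] [367. 177.]
top peg1 0.75 [ 0.736 -0.002  0.151] [302. 124.]
top peg1 0.64 [0.572 0.134 0.153] [248. 185.]
top peg1 0.61 [ 0.599 -0.174  0.152] [367. 177.]
top peg2 0.75 [ 0.736 -0.002  0.151] [302. 124.]
top peg2 0.64 [0.572 0.134 0.153] [248. 185.]
top peg2 0.61 [ 0.599 -0.174  0.152] [367. 177.]
top peg3 0.75 [ 0.736 -0.002  0.151] [302. 124.]
top peg3 0.64 [0.572 0.134 0.153] [248. 185.]
top peg3 0.61 [ 0.599 -0.174  0.152] [367. 177.]
top pot_empty 0.95 [ 0.82  -0.086  0.   ] [333. 113.]
top pot_empty 0.93 [0.632 0.041 0.049] [288. 170.]
top pot_empty 0.66 [ 0.822  0.094 -0.001] [274. 111.]
top pot_ball 0.86 [0.526 0.031 0.05 ] [290. 207.]
top pot_ball 0.71 [ 0.348 -0.445 -0.002] [451. 272.]
top pot_fingers 0.74 [ 0.536 -0.074  0.049] [327. 204.]
top pot_rosette 0.56 [ 0.636 -0.064 
[... 1686 characters left out ...]
ene pot_ball 0.8 [0.525 0.029 0.054] [346. 223.]
scene pot_ball 0.59 [ 0.714  0.176 -0.   ] [330. 308.]
scene pot_ball 0.27 [ 0.586 -0.017 -0.001] [319. 235.]
scene pot_fingers 0.55 [ 0.538 -0.075  0.055] [319. 203.]
scene pot_rosette 0.77 [ 0.643 -0.063  0.053] [293. 225.]
scene trowel 0.36 [ 0.346 -0.45  -0.001] [292. 124.]
scene label_box 0.81 [ 0.342 -0.273 -0.   ] [325. 150.]
scene moss_bowl 0.72 [ 0.346 -0.447 -0.001] [292. 124.]
scene spray_bottle 0.95 [ 0.675 -0.406 -0.001] [220. 175.]
scene spray_bottle 0.35 [0.715 0.174 0.   ] [329. 307.]
scene mug 0.74 [0.307 0.351 0.001] [482. 264.]
scene jar 0.64 [ 0.714  0.179 -0.001] [331. 308.]
scene jar 0.3 [ 0.601 -0.174  0.148] [279. 173.]
```

View pics/top.png

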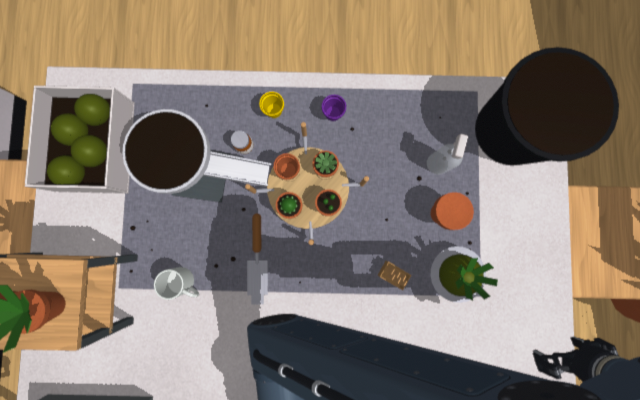

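View pics/scene.png

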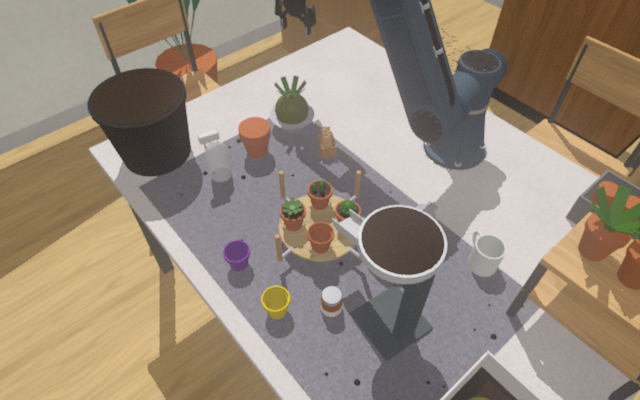

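The pegs are at px (302,124), (248,187), (367,178) and (311,240). The candidates for the empty pot are:
- terracotta at top px (287,166), which is hollow and standing on the disc
- yellow at (272,104), a look-alike
- purple at (333,107), a look-alike
- spare pots at (453,210), which are bigger

I choose (287,166). Next is a close crop, plus a measurement of the chute direction.

```bash
python3 - <<'E'
from h import *
s=snapshot("top"); save(s,"crop1.png",(110,90,390,260),2.8)
im=np.array(s["frame"]); c=snapshot("scene"); save(c,"crop2.png",(220,150,480,300),3)
for n,q in(("top",s),("scene",c)):
    for l in("station","fill"): print(n,l,[(round(r["p"],2),np.round(r["centre"],3)) for r in spot_point(q,l)+look_for(q,l)])
A=np.array([.585,-.019])
for th in range(60,131,5):
    pass
h=ray(s,(166,150.5),.335);print("hopper",h,np.linalg.norm(h[:2]-A),np.degrees(np.arctan2(*(h[:2]-A)[::-1])))
# rim fit in both cameras: project the rim for a heading, for comparison
P=[(.737,-.005),(.431,-.032),(.599,-.174),(.572,.134)]
for p in P: d=np.array(p)-A; print(np.linalg.norm(d),np.degrees(np.arctan2(d[1],d[0])))
E
```

```text
top station [(0.98, array([0.609, 0.262, 0.335]))]
top fill [(0.17, array([ 0.739, -0.006,  0.154])), (0.91, array([0.611, 0.263, 0.34 ]))]
scene station [(0.65, array([0.634, 0.3  , 0.339])), (0.65, array([ 0.546, -0.064,  0.117]))]
scene fill [(0.34, array([ 0.643, -0.063,  0.049])), (0.84, array([0.634, 0.303, 0.333])), (0.2, array([ 0.364, -0.424,  0.096]))]
hopper [0.61815658 0.27749711 0.335     ] 0.2983452581977915 83.61925730180192
0.1526433752247375 5.2623953995951185
0.15454772725601626 -175.1747830728902
0.15563097378092833 -84.83890196663975
0.15355129436120035 94.85660393394318
```

View pics/crop1.png

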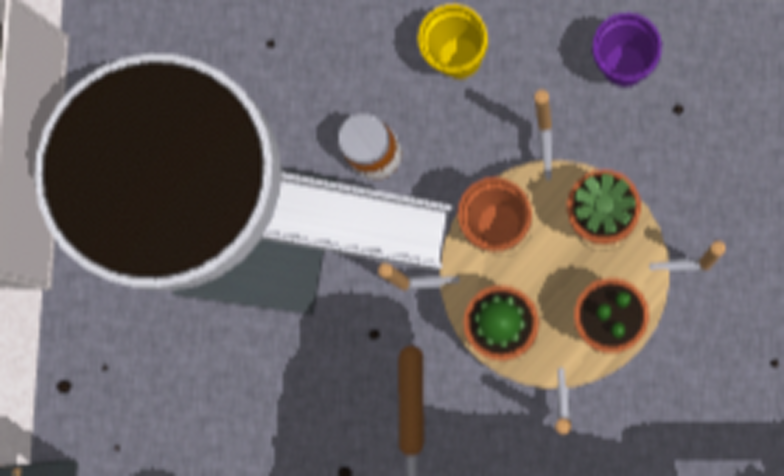

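View pics/crop2.png

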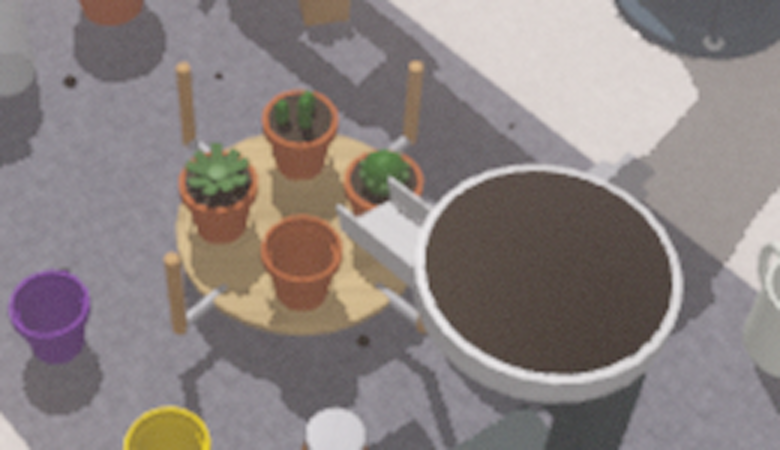

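The crop confirms it: the hollow terracotta pot is at crop1 (494,213), on the disc. The chute end spans crop1 (450,207) to (440,266), and the hopper rim is centred near (152,170). Now I'll refine the chute heading. The hand can start moving meanwhile: up, jaws shut, towards a point behind the peg at (0.599,-0.174), which gets pushed CCW.

```bash
python3 - <<'E'
from h import *
from scipy.optimize import least_squares
s=snapshot("top"); c=snapshot("scene"); A=np.array([.585,-.0185])
e=np.mean([ray(s,(110+u/2.8,90+v/2.8),.185)[:2] for u,v in((450,207),(440,266))],0)
print("chute end",e,np.linalg.norm(e-A),np.degrees(np.arctan2(*(e-A)[::-1])))
# chute edge lines: direction in world of two edges
def seg(q,x0,y0,k,pts):
    im=np.array(q["frame"]).astype(int); return im
# rim: white ring pixels fitted as circle on z=.335
for n,q,box in(("top",s,(112,100,222,205)),("scene",c,(345,195,460,295))):
    im=cv2.cvtColor(np.array(q["frame"]),cv2.COLOR_RGB2GRAY); sub=im[box[1]:box[3],box[0]:box[2]]
    m=(sub<80).astype(np.uint8)
    k,lab,st,ce=cv2.connectedComponentsWithStats(m); 
    cy,cx=sub.shape[0]//2,sub.shape[1]//2; L=lab[cy,cx]
    ct=max(cv2.findContours((lab==L).astype(np.uint8),0,1)[0],key=len)[:,0,:]+np.array(box[:2])
    W=np.array([ray(q,p,.333)[:2] for p in ct])
    f=least_squares(lambda v:np.hypot(*(W-v[:2]).T)-v[2],[.618,.277,.085],loss="soft_l1",f_scale=.003).x
    d=f[:2]-A; print(n,f,np.hypot(*d),np.degrees(np.arctan2(d[1],d[0])),len(W))
E
```

```text
chute end [0.59577879 0.07718145] 0.09628666887218246 83.57256396344094
top [0.61974524 0.28216181 0.08203402] 0.30266277033823674 83.40799608723565 217
scene [0.61538242 0.301541   0.06727896] 0.3214799061879873 84.57699786624666 320
```

servo_tool(
  increments=[
    [0,0,-1,0,0,0,-1],
    [0,0,-1,0,0,0,-1],
    [0.6,-0.34,0,0,0,0,-1],
    [0.6,-0.34,0,0,0,0,-1],
    [0.6,-0.34,0,0,0,0,-1],
    [0.6,-0.34,0,0,0,0,-1],
    [0.6,-0.34,0,0,0,0,-1],
    [0.6,-0.34,0,0,0,0,-1],
    [0.6,-0.34,0,0,0,0,-1],
    [0.6,-0.34,0,0,0,0,-1],
    [0.6,-0.34,0,0,0,0,-1],
    [0.6,-0.34,0,0,0,0,-1],
    [0.6,-0.34,0,0,0,0,-1],
    [0.6,-0.34,0,0,0,0,-1],
    [0.6,-0.34,0,0,0,0,-1],
    [0.6,-0.34,0,0,0,0,-1],
    [0.6,-0.34,0,0,0,0,-1],
    [0.6,-0.34,0,0,0,0,-1],
  ],
)

```text
t: 4.3
tool_pos: [0.498, -0.2562, 0.2972]
tool_rot: [0.986, 0.168, 0.0, 0.0]
ft_force: [-0.2, -0.3, 0.7]
opening: -0.0002
gripper_force: 0.0
```

The chute heading is 83.5° by both the hopper rim and the chute end, and the empty pot stands at 50.0°, so the carousel has to turn about +33.5°. Next I'll go behind the peg, turn to tangent and descend.

servo_tool(
  increments=[
    [0.52,-0.34,0,0,0,0,-1],
    [0.52,-0.34,0,0,0,0,-1],
    [0.52,-0.34,0,0,0,0,-1],
    [0.52,-0.34,0,0,0,0,-1],
    [0,0,0,0,0,0.96,-1],
    [0,0,0,0,0,0.96,-1],
    [0,0,0,0,0,0.96,-1],
    [0,0,0.55,0,0,0,-1],
    [0,0,0.55,0,0,0,-1],
    [0,0,0.55,0,0,0,-1],
    [0,0,0.55,0,0,0,-1],
    [0,0,0.55,0,0,0,-1],
    [0,0,0.55,0,0,0,-1],
    [0,0,0.55,0,0,0,-1],
    [0,0,0.55,0,0,0,-1],
    [0,0,0,0,0,0,-1],
  ],
)

```text
t: 5.9
tool_pos: [0.5557, -0.1771, 0.1183]
tool_rot: [0.999, 0.043, -0.003, -0.002]
ft_force: [0.0, 0.1, 0.4]
opening: -0.0002
gripper_force: 0.0
```

```bash
python3 - <<'E'
from h import *
o=get_obs(); p=np.array(o["tool_pos"]); q=o["tool_rot"]
A=np.array([.585,-.019]); yaw=np.degrees(2*np.arctan2(q[1],q[0])); print(p,yaw,o["ft_force"])
d=p[:2]-A; x=np.array([np.cos(np.radians(yaw)),np.sin(np.radians(yaw))]); y=np.array([x[1],-x[0]])
print("x,y in tool axes from axis",d@x,d@y)
s=snapshot("scene"); save(s,"a.png",(200,100,440,280),3)
E
```

```text
[ 0.55569449 -0.17712007  0.11832528] 4.945047579405852 [0.00209379 0.0886512  0.40204403]
x,y in tool axes from axis -0.04282642062229391 0.15500537730369907
```

View pics/a.png

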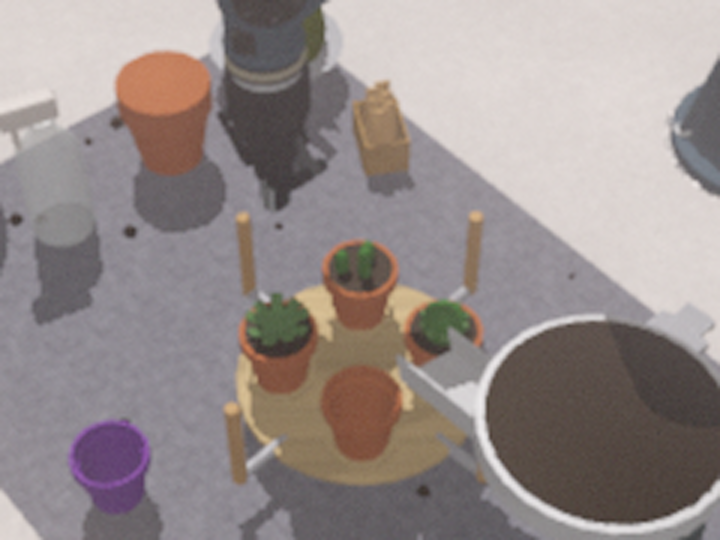

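The fingertip is at crop (275,200), just behind the peg at (245,215), and clear of the pots and the disc. I'll close the gap, then push about 20° along the arc.

servo_tool(
  increments=[
    [0.1,0,0,0,0,0,-1],
    [0.1,0,0,0,0,0,-1],
    [0.1,0,0,0,0,0,-1],
    [0.1,0,0,0,0,0,-1],
    [0.1,0,0,0,0,0,-1],
    [0.1,0,0,0,0,0,-1],
    [0,0,0,0,0,0,-1],
  ],
)

```text
t: 6.65
tool_pos: [0.5822, -0.1761, 0.1212]
tool_rot: [0.999, 0.043, 0.0, 0.0]
ft_force: [-0.2, -0.3, 0.0]
opening: -0.0001
gripper_force: 0.0
```

servo_tool(
  increments=[
    [0.0676,0.0075,0,0,0,-0.2,-1],
    [0.0676,0.0075,0,0,0,-0.2,-1],
    [0.0676,0.0075,0,0,0,-0.2,-1],
    [0.0676,0.0075,0,0,0,-0.2,-1],
    [0.0676,0.0075,0,0,0,-0.2,-1],
    [0.0676,0.0075,0,0,0,-0.2,-1],
    [0.0676,0.0075,0,0,0,-0.2,-1],
    [0.0676,0.0075,0,0,0,-0.2,-1],
    [0.0676,0.0075,0,0,0,-0.2,-1],
    [0.0676,0.0075,0,0,0,-0.2,-1],
    [0.0676,0.0075,0,0,0,-0.2,-1],
    [0.0676,0.0075,0,0,0,-0.2,-1],
    [0.0676,0.0075,0,0,0,-0.2,-1],
    [0.0676,0.0075,0,0,0,-0.2,-1],
    [0.0676,0.0075,0,0,0,-0.2,-1],
    [0.0676,0.0075,0,0,0,-0.2,-1],
    [0.0676,0.0075,0,0,0,-0.2,-1],
    [0.0676,0.0075,0,0,0,-0.2,-1],
    [0.0676,0.0075,0,0,0,-0.2,-1],
    [0.0676,0.0075,0,0,0,-0.2,-1],
  ],
)

```text
t: 8.65
tool_pos: [0.6355, -0.1684, 0.1211]
tool_rot: [0.976, 0.217, -0.0, 0.0]
ft_force: [-1.3, 0.8, -0.4]
opening: -0.0001
gripper_force: 0.8
```

```bash
cat > m.py <<'E'
from h import *
import sys
o=get_obs(); p=np.array(o["tool_pos"]); q=o["tool_rot"]
A=np.array([.585,-.019]); yaw=np.degrees(2*np.arctan2(q[1],q[0])); print(p.round(4),"yaw",yaw.round(2),np.round(o["ft_force"],1))
d=p[:2]-A; x=np.array([np.cos(np.radians(yaw)),np.sin(np.radians(yaw))]); y=np.array([x[1],-x[0]])
print("tool axes",(d@x).round(4),(d@y).round(4))
angs=[]
for n in("top","scene"):
    s=snapshot(n); save(s,f"{sys.argv[1]}_{n}.png",(110,90,390,260) if n=="top" else (200,130,440,290),2.8)
    for l,off in(("peg0",0),("pot_empty",45),("pot_ball",45),("pot_fingers",45),("pot_rosette",45)):
        for r in spot_point(s,l)[:4]:
            c=np.array(r["centre"]); e=c[:2]-A; R=np.hypot(*e)
            ok=(abs(R-.155)<.01 and abs(c[2]-.15)<.02) if off==0 else (abs(R-.075)<.012 and abs(c[2]-.05)<.02)
            if ok: a=np.degrees(np.arctan2(e[1],e[0])); angs.append((a-off)%90); print(n,l,round(r["p"],2),c.round(3),R.round(3),a.round(1),angs[-1].round(2))
print("turned mod 90:",np.median(angs)-5.03)
E
python3 m.py b
```

```text
[ 0.6355 -0.1684  0.1211] yaw 25.04 [-1.3  0.8 -0.4]
tool axes -0.0175 0.1568
top peg0 0.78 [0.519 0.12  0.152] 0.154 115.5 25.49
top peg0 0.77 [0.722 0.048 0.152] 0.153 25.9 25.94
top pot_empty 0.72 [0.609 0.052 0.05 ] 0.075 71.4 26.44
top pot_ball 0.87 [0.511 0.008 0.053] 0.078 160.1 25.13
top pot_rosette 0.95 [ 0.652 -0.045  0.049] 0.072 -21.6 23.38
scene peg0 0.67 [ 0.652 -0.162  0.15 ] 0.158 -64.8 25.25
scene peg0 0.64 [0.726 0.048 0.149] 0.156 25.2 25.21
scene pot_empty 0.56 [0.612 0.054 0.051] 0.078 69.4 24.36
scene pot_ball 0.7 [0.514 0.005 0.052] 0.075 161.1 26.08
scene pot_fingers 0.93 [ 0.559 -0.092  0.054] 0.077 -109.4 25.6
scene pot_rosette 0.61 [ 0.654 -0.039  0.047] 0.072 -16.4 28.57
turned mod 90: 20.45569317633695
```

It follows well: the carousel has turned about 20.4° at 1.5 N. There are about 13° to go, so I'll push 12 and measure.

servo_tool(
  increments=[
    [0.0676,0.003,0,0,0,-0.2,-1],
    [0.0676,0.003,0,0,0,-0.2,-1],
    [0.0676,0.003,0,0,0,-0.2,-1],
    [0.0676,0.003,0,0,0,-0.2,-1],
    [0.0676,0.003,0,0,0,-0.2,-1],
    [0.0676,0.003,0,0,0,-0.2,-1],
    [0.0676,0.003,0,0,0,-0.2,-1],
    [0.0676,0.003,0,0,0,-0.2,-1],
    [0.0676,0.003,0,0,0,-0.2,-1],
    [0.0676,0.003,0,0,0,-0.2,-1],
    [0.0676,0.003,0,0,0,-0.2,-1],
    [0.0676,0.003,0,0,0,-0.2,-1],
    [0,0,0,0,0,0,-1],
  ],
)

```text
t: 10.55
tool_pos: [0.6644, -0.1527, 0.1211]
tool_rot: [0.948, 0.317, 0.0, -0.0]
ft_force: [-0.5, 0.7, 0.0]
opening: 0.0
gripper_force: 0.0
```

```bash
python3 m.py c
```

```text
[ 0.6644 -0.1527  0.1211] yaw 36.99 [-0.5  0.7  0. ]
tool axes -0.017 0.1545
top peg0 0.74 [0.707 0.076 0.149] 0.155 38.0 37.97
top pot_empty 0.79 [0.593 0.053 0.048] 0.072 83.3 38.35
top pot_ball 0.49 [ 0.506 -0.01   0.052] 0.08 173.7 38.65
top pot_fingers 0.35 [ 0.505 -0.009  0.051] 0.081 173.2 38.18
top pot_rosette 0.68 [ 0.652 -0.029  0.051] 0.068 -8.7 36.27
scene peg0 0.9 [0.709 0.075 0.147] 0.156 37.3 37.28
scene peg0 0.72 [ 0.459 -0.116  0.148] 0.159 -142.4 37.61
scene peg0 0.71 [ 0.682 -0.141  0.148] 0.155 -51.5 38.49
scene pot_empty 0.74 [0.597 0.054 0.05 ] 0.074 80.9 35.86
scene pot_ball 0.8 [ 0.509 -0.01   0.051] 0.077 173.3 38.34
scene pot_fingers 0.55 [ 0.576 -0.09   0.054] 0.072 -96.9 38.14
scene pot_rosette 0.57 [ 0.658 -0.028  0.049] 0.073 -6.7 38.35
turned mod 90: 33.13198894704061
```

View pics/c_top.png

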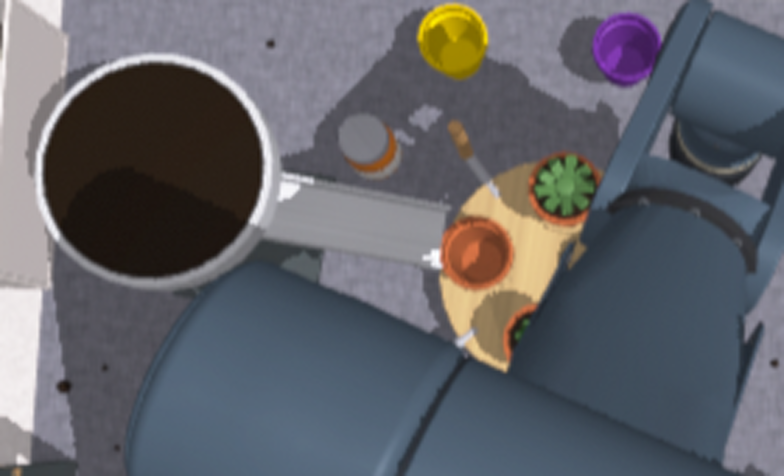

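The empty pot is now at crop (477,254), in front of the chute, whose mid-line runs through about (272,208) and (442,235). The measured phase is about 38.0°, against 38.5° wanted. I'll nudge 0.5°, back off, rise and move away.

servo_tool(
  increments=[
    [0.017,0,0,0,0,-0.05,-1],
    [0.017,0,0,0,0,-0.05,-1],
    [0,0,0,0,0,0,-1],
    [0,0,0,0,0,0,-1],
    [-0.2,0.05,0,0,0,0,-1],
    [-0.4,0.1,0,0,0,0,-1],
    [-0.4,0.2,0,0,0,0,-1],
    [0,0,-0.6,0,0,0,-1],
    [0,0,-0.8,0,0,0,-1],
    [0,0,-0.8,0,0,0,-1],
    [0,0,-0.8,0,0,0,-1],
    [0,0,-0.8,0,0,0,-1],
    [0,0,-0.8,0,0,0,-1],
    [-0.7,0.5,0,0,0,0,-1],
    [-0.7,0.5,0,0,0,0,-1],
    [-0.7,0.5,0,0,0,0,-1],
    [-0.7,0.5,0,0,0,0,-1],
    [-0.7,0.5,0,0,0,0,-1],
    [-0.7,0.5,0,0,0,0,-1],
    [-0.7,0.5,0,0,0,0,-1],
  ],
)

```text
t: 13.15
tool_pos: [0.5694, -0.4209, 0.305]
tool_rot: [0.947, 0.32, -0.0, -0.0]
ft_force: [0.8, 0.3, 0.2]
opening: 0.0
gripper_force: 0.0
```

servo_tool(
  increments=[
    [-0.7,0.5,0,0,0,0,-1],
    [-0.7,0.5,0,0,0,0,-1],
    [-0.7,0.5,0,0,0,0,-1],
    [-0.7,0.5,0,0,0,0,-1],
    [0,0,0,0,0,0,-1],
  ],
)

```text
t: 13.65
tool_pos: [0.5267, -0.556, 0.304]
tool_rot: [0.948, 0.318, -0.001, 0.001]
ft_force: [-0.4, -0.6, -0.1]
opening: 0.0001
gripper_force: 0.0
```

```bash
python3 m.py d
```

```text
[ 0.5267 -0.556   0.304 ] yaw 37.05 [-0.4 -0.6 -0.1]
tool axes -0.3701 0.3935
top peg0 0.96 [ 0.678 -0.143  0.15 ] 0.155 -53.0 37.01
top peg0 0.8 [0.49  0.102 0.15 ] 0.154 128.2 38.21
top peg0 0.79 [0.707 0.077 0.15 ] 0.155 38.4 38.38
top peg0 0.59 [ 0.461 -0.116  0.153] 0.158 -142.1 37.92
top pot_empty 0.96 [0.595 0.054 0.053] 0.074 81.9 36.95
top pot_ball 0.71 [ 0.506 -0.008  0.053] 0.08 172.1 37.09
top pot_fingers 0.97 [ 0.575 -0.088  0.049] 0.07 -98.0 36.97
top pot_rosette 0.71 [ 0.652 -0.025  0.05 ] 0.067 -5.5 39.52
scene peg0 0.72 [ 0.46  -0.114  0.148] 0.157 -143.0 37.03
scene peg0 0.7 [0.71  0.073 0.148] 0.155 36.6 36.58
scene peg0 0.66 [ 0.678 -0.14   0.151] 0.152 -52.6 37.35
scene pot_empty 0.58 [0.593 0.057 0.051] 0.077 83.9 38.86
scene pot_ball 0.93 [ 0.509 -0.012  0.05 ] 0.076 174.4 39.36
scene pot_fingers 0.85 [ 0.575 -0.09   0.053] 0.071 -98.1 36.95
scene pot_rosette 0.97 [ 0.658 -0.024  0.051] 0.073 -3.5 41.47
turned mod 90: 32.32092135510557
```

View pics/d_top.png

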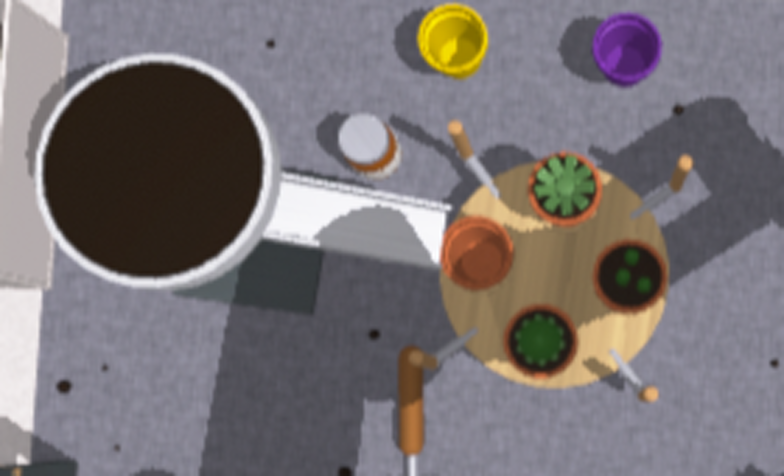

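Hand clear; the empty pot is at crop (477,254), and the peg tops are at (456,128), (685,161), (650,394) and (417,357). I'll check the angle from pixels, comparing with the first crop.

```bash
python3 - <<'E'
from h import *
s=snapshot("top"); f=lambda u,v,z:ray(s,(109.8+u/2.8,89.8+v/2.8),z)[:2]
ang=lambda d:np.degrees(np.arctan2(d[1],d[0]))
B=[f(*p,.15) for p in((718,248),(542,97),(386,271),(563,426))]
C=[f(*p,.15) for p in((650,394),(685,161),(456,128),(417,357))]
for n,P in(("before",B),("after",C)):
    A=np.mean(P,0); print(n,A,[round(np.hypot(*(p-A)),4) for p in P],"phase",np.round([(ang(p-A))%90 for p in P],1),np.mean([(ang(p-A))%90 for p in P]))
A=(np.mean(B,0)+np.mean(C,0))/2
h=f(152,170,.335);e=(f(450,207,.185)+f(440,264,.185))/2
print("hopper",ang(h-A),np.hypot(*(h-A)),"chute end",ang(e-A),np.hypot(*(e-A)))
pts=[f(*p,.116) for p in((494,214),(604,205),(612,315),(502,322))]; print("pots before",[ang(p-A).round(1) for p in pts])
pts=[f(*p,.116) for p in((477,254),(565,188),(631,275),(541,341))]; print("pots after",[ang(p-A).round(1) for p in pts],[np.hypot(*(p-A)).round(3) for p in pts])
E
```

```text
before [ 0.58265561 -0.01803255] [np.float64(0.1546), np.float64(0.1547), np.float64(0.1547), np.float64(0.1544)] phase [5.2 5.  5.3 5.1] 5.170261274521284
after [ 0.58312336 -0.01779033] [np.float64(0.1545), np.float64(0.1551), np.float64(0.1536), np.float64(0.1541)] phase [37.1 37.9 37.4 37.6] 37.506600493271364
hopper 83.3066596130114 0.3015227341445844 chute end 81.5034812637487 0.09670533597486601
pots before [np.float64(50.9), np.float64(-39.2), np.float64(-129.7), np.float64(140.2)]
pots after [np.float64(83.7), np.float64(-7.4), np.float64(-96.8), np.float64(172.6)] [np.float64(0.074), np.float64(0.075), np.float64(0.076), np.float64(0.075)]
```

The pot line is at 82.5–83.0° and the chute at about 83.3° by the hopper rim. That is under 1°, or about 1 mm at the pot, and nothing else has moved. Handing in.

```bash
python3 -c "
from station import *
print(hand_in())"
```

```text
the job is handed in; nothing more can be done
None
```

I pushed the carousel round about 32.5° by one peg, so the empty pot now stands in line with the soil chute to within about 1° by my measurement; the hand is clear and the job is handed in (no verdict was returned).

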